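# Hang the solder caddy on the spring-balanced arm

### The job

Pick up the solder caddy by its red grip and hang it by its cross pin in the notched fork at the end of the yellow spring-balanced arm. Keep hold while the arm sinks under the load, and let go only once the arm carries the whole weight and has settled, so that it neither drops nor springs up; the caddy's weight differs from time to time. Move the arm only with the caddy, not by hand, its fork end never faster than 5 cm a second, do not force it down, and leave the other things alone.

Things in the scene. Friction and masses are not known exactly. Their poses are not given: they have to be found in the camera images.
- caddy: Grey tray 68 x 136 x 16 mm (x, y, z) with a white solder reel (at +y) and an amber flux jar (at -y) fixed in it, up to 45 mm high, loose on the desk. Mass about 0.5 to 1 kg, different each time, balanced about the column. Origin: centre of the underside; z up. A 14 mm square column rises from the middle to a red grip, 20 x 20 mm, at 129 to 183 mm height, with a cross pin below the grip.
- caddy_grip (a point): Middle of the part of the red grip to take hold of: on the column's axis, 162 mm above the caddy's underside, 47 mm above the cross pin. Axes as the caddy's.
- caddy_pin (a point): Centre of the caddy's steel cross pin, on the column's axis 115 mm above its underside. The pin lies along y, 8 mm thick, 82 mm long over its two 16 mm black end collars, which begin 36 mm from the middle. The caddy can hang either way round.
- balancer: The balancer, fixed to the desk: dark foot 150 x 110 x 14 mm, column, blue head with the arm's pivot 207 mm above the desk. Origin: centre of the foot on the desk; the arm reaches from it along -x; z up. Includes the arm.
- pivot_point (a point): Point on the arm's level hinge axis, which lies along y, in the blue head.
- fork_seat (a point): Pin's centre when hung: at the arm's end, 260 mm from the pivot. x along the arm to the pivot, y along the pin, z square to the arm, up. Fork open to -x: two tines at y = -28..-20 and 20..28 mm, from 22 mm before the seat to a cross plate 43 mm behind it. Each has a V notch open upward, 25 mm wide; its lips stand 7 mm above the seat, tines reach 21 mm below. The tray goes below the arm.
- balancer_arm (a joint): Swing arm's angle, rad: 0 = unloaded, at its upper stop, fork seat 38 mm above the pivot (arm sloping up 0.146 rad); grows as it sinks, level at 0.146, lower stop 0.42. The spring holds it up until 2 to 4 N (not the same each time) bear on the fork, then it sinks about 13 mm (0.05 rad) per further newton; lightly damped, so it swings if let go out of balance.
- tape_roll: Bystander: roll of yellow tape, 104 mm across, 48 mm high; origin at the centre of its underside.
- multimeter: Bystander: yellow and grey multimeter lying flat, 150 x 76 x 48 mm; origin at the centre of its underside.
- screwdriver: Bystander: small yellow screwdriver lying flat, 17 x 122 x 20 mm; origin at the centre of its underside.

How it is judged:
On the way, in this order (a step that is already met when the one before it is completed fails the run):
1. the caddy is lifted off the desk in the gripper, clear of the arm (height (world z) of caddy above 0.03 m and contact force between the fingers and caddy above 1 N and contact force between caddy and balancer below 0.2 N), for 0.2 s.
2. the cross pin lies in the fork and the arm has sunk under the load and stands still, the gripper still holding the caddy (distance between caddy_pin and fork_seat below 0.013 m and contact force between caddy and balancer above 3.8 N and value of joint balancer_arm above 0.02 rad and velocity of joint balancer_arm between -0.08 and 0.08 rad/s and contact force between the fingers and caddy above 1 N), for 0.3 s.
At the end, for the whole second after the job is handed in: The caddy hangs free and upright (within 0.2 rad) by its cross pin in the fork, pin centre within 13 mm of the seat, its weight on the arm, which has sunk (more than 0.02 rad, short of its lower stop) and stands still (below 0.05 rad/s); the gripper has let go (distance between caddy_pin and fork_seat below 0.013 m and contact force between caddy and balancer above 3.8 N and value of joint balancer_arm between 0.02 and 0.4 rad and velocity of joint balancer_arm between -0.05 and 0.05 rad/s and angle between caddy's own z axis and vertical below 0.2 rad and height (world z) of caddy above 0.02 m and linear speed of caddy below 0.03 m/s); the robot touches nothing.
It fails at once if the arm drops, springs up or is moved faster than 0.2 rad/s (5 cm/s at the fork) (velocity of joint balancer_arm above 0.2 rad/s or velocity of joint balancer_arm below -0.2 rad/s).
It fails at once if the caddy is forced on the balancer with more than 20 N (contact force between caddy and balancer above 20 N).
It fails at once if the gripper pushes on the balancer with more than 6 N (contact force between the fingers and balancer above 6 N).
It fails at once if a bystander is moved more than 30 mm (distance of any of tape_roll, multimeter, screwdriver from where it was at the start of the episode above 0.03 m).
It also fails if it takes over 53 s, if anything falls off the work surface, if the arm or the gripper's body presses on something with over 40 N, if the wrist force passes 120 N, or if a joint passes its speed limit or range.

### The arm

A 7-joint arm with a two-finger parallel gripper is mounted at the origin on a cart in front of the work surface, level with it; the furniture and walls round the work are solid. World frame = base frame: x ahead of the robot, y to its left, z up, the work surface at z = 0. Lengths are in m, angles in rad, forces in N, time in s.
With the tool pointing down it reaches from about 0.425 to 0.825 m from the base axis. Payload 3.6 kg.
Tool frame: the origin (TCP) lies between the finger pads; the fingertips stand 17 mm ahead of it and the grasp point (between the pads) lies 2 mm behind it; z points along the fingers, y is the line along which they close (so a half turn about z gives the same grasp; the last joint's range is limited). The gripper opens to 93 mm and grips with 3 to 60 N. Pads are 15 mm wide; open, the fingers measure 128 mm over their backs; the gripper's body (75 mm by 188 mm) begins 65 mm behind the grasp point.
Start: joints at [-1.222, 0.615, -0.013, 1.423, 0.008, 1.103, -0.04], TCP at [0.239, 0.605, 0.236] pointing down, gripper open.
Joint ranges: [-3.12, 3.12], [-0.3, 2.06], [-1.34, 1.32], [0.26, 2.42], [-1.36, 4.5], [0.01, 1.98], [-2.84, 2.84]. Speed limits (rad/s): [2.79, 2.79, 3.14, 3.14, 3.14, 3.14, 3.14].

### API

Orientations are given as a 3x3 rotation matrix whose columns are the frame's x, y, z axes.
In Python, from station import env gives the robot as it stands.
- The arm moves only by the shell command python3 -m pendant 'ROWS' [FORCE]. ROWS is a JSON object of lists of equal length, an entry for each row: "fingers": the closure, from -1 (fully open) to 1 (shut), so that 0 is half open; "xyz": the shift along the world's x, y, z in cm, a list of three; "roll": the turn about the world's z in rad. A call has exactly 8 rows; each row shifts and turns the commanded pose from where the row before left it; what a row does not reach is not made up. A row lasts 1/10 s, in which the tool goes at most 50 mm and 8.59 degrees, less where a joint would pass 70% of its speed; a pose out of reach is approached as far as the arm can. A call with a gripper value outside its range is refused whole. The fingers move at their own pace and stop on an object; FORCE is the grip in N (left out, the last holds). Time passes only in rows, so rows that do not move let the fingers close, or fill a call up. It gives the time, the measured TCP pose, the force, the opening and the grip force at its end, in the units of the state.
- env.state(): the state, without advancing time (a new reading comes with each control period).
- env.read_camera(name): name is "scene" or "top" or "wrist"; returns a dict with "image" (420x560x3 uint8, red, green, blue), "camera_matrix" (3x3 intrinsics, pixels), "R" (3x3) and "t" (3): a world point X has camera coordinates R X + t. Camera axes: x right, y down, z forward; pixel columns grow to the right and rows downward; lengths in m; the calibration is good to about 2 mm. A picture is of the moment at which its call begins. There is no depth.
- env.job_done(): hands the job in; it is judged then, once.
The state is a dict: "clock": time; "qpos": joint angles; "joint_vel": joint speeds; "joint_efforts": joint torques, N m; "eef_pos": TCP position; "eef_rot": TCP orientation; "ft_force": force on the tool from outside, world axes, zero at the start; "torque": the same for the moment, N m; "gripper_width": finger opening in m; "grasp_force": force on a finger pad.
Only numpy, scipy, OpenCV 4.12 (cv2) and the standard library are available. Lean on these libraries where they do the work, as an engineer would, in place of code of your own. Each camera call takes 0.05 s, during which the arm holds its last target. There are 200 camera calls.

## Working session

There is one attempt and no reset: what is moved stays moved. The work goes in short steps, Python scripts to look and compute and a shell command to move; the robot and the scene stay as the last step left them, time stands still between calls to the robot, and variables do not carry over. Pictures are saved under pics/ and viewed, at most 12 in all, crops included, and the job is handed in when it is done.

```bash
mkdir -p pics
cat > h.py <<'E'
import numpy as np, cv2
from station import env
def shot(n,f):
    c=env.read_camera(n); cv2.imwrite(f'pics/{f}.png',c['image'][:,:,::-1]); np.savez(f'pics/{f}.npz',**c); return c
def load(f): return np.load(f'pics/{f}.npz')
def ray(c,u,v):
    d=c['R'].T@np.linalg.solve(c['camera_matrix'],[u,v,1.]); o=-c['R'].T@c['t']; return o,d/np.linalg.norm(d)
def onz(c,u,v,z):
    o,d=ray(c,u,v); return o+d*(z-o[2])/d[2]
def tri(*obs):
    A=np.zeros((3,3));b=np.zeros(3)
    for c,u,v in obs:
        o,d=ray(c,u,v);P=np.eye(3)-np.outer(d,d);A+=P;b+=P@o
    x=np.linalg.solve(A,b); return x,[np.linalg.norm(np.cross(x-ray(c,u,v)[0],ray(c,u,v)[1])) for c,u,v in obs]
def proj(c,X):
    p=c['camera_matrix']@(c['R']@X+c['t']); return p[:2]/p[2]
E
python3 - <<'E'
from h import *
np.set_printoptions(precision=3,suppress=True)
a=shot('scene','s0');b=shot('top','t0')
for c in(a,b): print(-c['R'].T@c['t'],c['R'][2])
s=env.state();print(s['clock'],s['eef_pos'],s['eef_rot'],s['ft_force'],s['gripper_width'])
E
```

```text
[-0.232 -0.955  0.769] [ 0.593  0.68  -0.431]
[ 0.315 -0.     1.481] [ 0.221  0.    -0.975]
0.1 [0.238 0.604 0.235] [[-0.93   0.367 -0.001]
 [ 0.367  0.93  -0.002]
 [-0.    -0.002 -1.   ]] [-0.206  0.18  -0.691] 0.09285255915288873
```

View pics/s0.png

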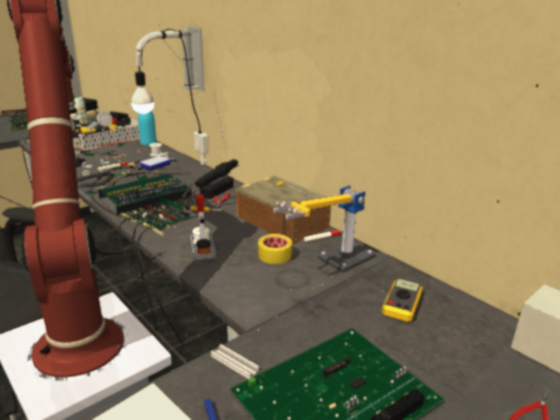

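View pics/t0.png

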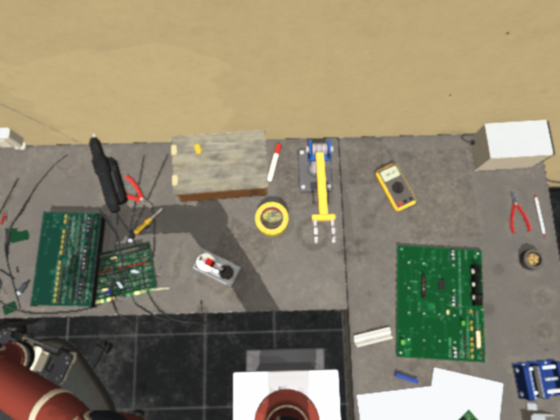

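The scene view shows the caddy at (203,235) with its red grip at (200,203), the fork at (292,208), and the blue head at (352,200). In the top view the caddy is at (215,267), the red grip at (209,262), the fork tines at (315/333,230), and the pivot head at (320,150). I'll enlarge both.

Run:
```python
from h import *
a=cv2.imread('pics/s0.png');b=cv2.imread('pics/t0.png')
x=cv2.resize(a[180:275,180:380],None,fx=4,fy=4,interpolation=3)[:,:800]
y=cv2.resize(b[135:285,190:345],None,fx=4,fy=4,interpolation=3)
cv2.imwrite('pics/z1.png',x);cv2.imwrite('pics/z2.png',y)
```

```text
(no output)
```

View pics/z1.png

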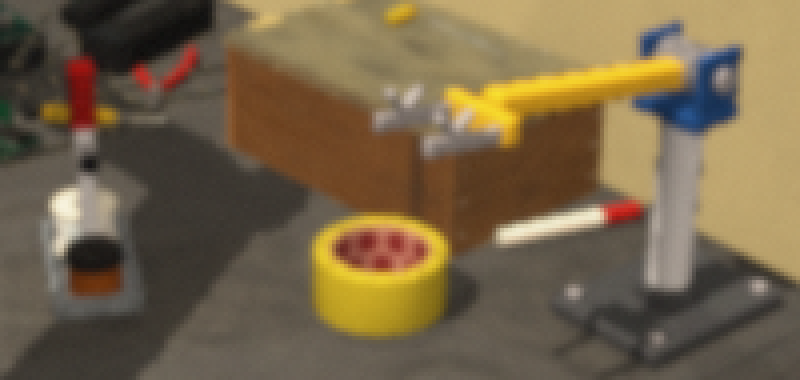

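View pics/z2.png

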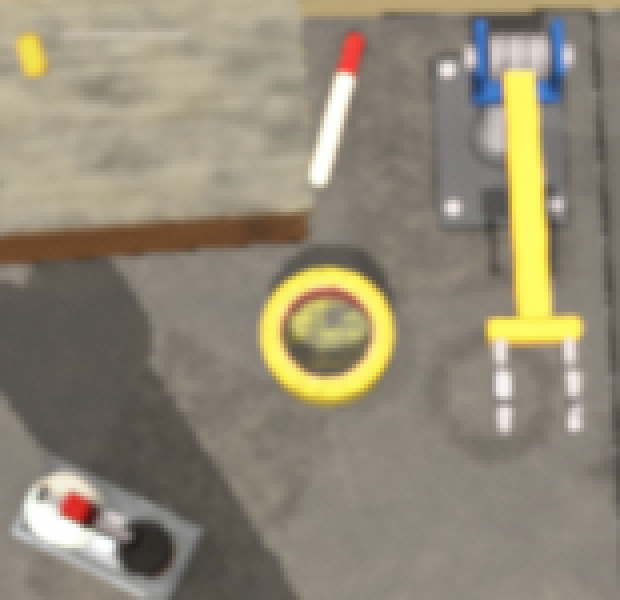

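The zoomed views show the caddy lying diagonally (reel upper left, jar lower right) with the grip at scene (200.8,203) and top (209,262). The fork tine ends are at top zoom (502,432) and (573,432), with the plate front at y≈343. In the scene zoom the near tine end is at (425,145) and the far one at (375,120).

Run:
```python
from h import *
np.set_printoptions(precision=4,suppress=True)
a=load('s0');b=load('t0')
S=lambda x,y:(a,180+x/4-.375,180+y/4-.375)
T=lambda x,y:(b,190+x/4-.375,135+y/4-.375)
def m(f,name,roi):
    im=cv2.cvtColor(f['image'],cv2.COLOR_RGB2HSV);x0,x1,y0,y1=roi
    k=cv2.inRange(im,(0,150,90),(6,255,255))|cv2.inRange(im,(172,150,90),(180,255,255))
    k2=np.zeros_like(k);k2[y0:y1,x0:x1]=k[y0:y1,x0:x1]
    ys,xs=np.nonzero(k2);print(name,len(xs),xs.mean(),ys.mean(),xs.min(),xs.max(),ys.min(),ys.max());return f,xs.mean(),ys.mean()
r1=m(a,'s',(190,210,190,215));r2=m(b,'t',(195,218,250,275))
print('grip top',tri((a,200.5,195.5),r2)) 
print('tray corners px-> z=.016', [onz(*T(*p),.016)[:2] for p in [(12,535),(60,458),(200,530),(150,600)]])
print('near tine end',tri(S(425,148),T(573,432)));print('far tine end',tri(S(376,122),T(502,432)))
print('plate near end',tri(S(508,118),T(583,330)))
print('arm axis top at z~.21-.25', onz(*T(521,75),.207),onz(*T(535,315),.245),onz(*T(502,432),.252),onz(*T(573,432),.252))
print('pivot', onz(*T(470,55),.207),onz(*T(570,55),.207), tri(S(722,78),T(570,55)))
print('tape',onz(*T(327,335),.048),'driver',onz(*T(330,110),.01))
s=env.state();c=shot('wrist','w0');print(-c['R'].T@c['t'],c['R'],c['camera_matrix'])
```

```text
s 103 200.18446601941747 202.36893203883494 197 203 194 211
t 35 208.94285714285715 261.7142857142857 206 212 259 265
grip top (array([0.4702, 0.206 , 0.1835]), [np.float64(0.0018331323985770578), np.float64(0.00183313239857712)])
tray corners px-> z=.016 [array([0.4686, 0.2853]), array([0.5293, 0.2479]), array([0.4688, 0.1359]), array([0.4147, 0.1756])]
near tine end (array([ 0.5074, -0.1406,  0.234 ]), [np.float64(0.0013153788136521926), np.float64(0.0013153788136522238)])
far tine end (array([ 0.5083, -0.0919,  0.2339]), [np.float64(0.0009473157925641657), np.float64(0.0009473157925641652)])
plate near end (array([ 0.5753, -0.1489,  0.2389]), [np.float64(0.0012140974818193155), np.float64(0.0012140974818192138)])
arm axis top at z~.21-.25 [ 0.7745 -0.118   0.207 ] [ 0.5864 -0.1165  0.245 ] [ 0.5048 -0.09    0.252 ] [ 0.5035 -0.1378  0.252 ]
pivot [ 0.7909 -0.0814  0.207 ] [ 0.7889 -0.1545  0.207 ] (array([ 0.7863, -0.1531,  0.2114]), [np.float64(0.0012064051283954286), np.float64(0.0012064051283957483)])
tape [0.6178 0.031  0.048 ] driver [0.8189 0.0254 0.01  ]
[0.1657 0.6317 0.3834] [[ 0.3668  0.9303 -0.0022]
 [ 0.8935 -0.3517  0.2792]
 [ 0.259  -0.1044 -0.9602]] [[301.6681   0.     276.908 ]
 [  0.     301.6681 216.6568]
 [  0.       0.       1.    ]]
```

```bash
python3 -m pendant '{"fingers":[-1,-1,-1,-1,-1,-1,-1,-1],"xyz":[[2.3,-4,0.2],[2.3,-4,0.2],[2.3,-4,0.2],[2.3,-4,0.2],[2.3,-4,0.2],[2.3,-4,0.2],[2.3,-4,0.2],[0,0,0]],"roll":[-0.02,-0.02,-0.02,-0.02,-0.02,0,0,0]}'
python3 - <<'E'
from h import *
np.set_printoptions(precision=4,suppress=True)
s=env.state();print(s['clock'],s['eef_pos'],s['eef_rot'][:,1],s['qpos'],s['ft_force'])
c=shot('wrist','w1')
print([proj(c,np.array(p)) for p in [(.470,.206,.183),(.47,.21,0)]])
E
```

```text
clock: 0.95
eef_pos: [0.4041, 0.3169, 0.25]
eef_rot: [[-0.883, 0.47, 0.003], [0.47, 0.883, -0.005], [-0.005, -0.003, -1.0]]
ft_force: [0.7, 0.4, 0.6]
gripper_width: 0.0928
grasp_force: 0.0
0.95 [0.4041 0.3169 0.25  ] [ 0.4699  0.8827 -0.0028] [-0.7454  0.3882  0.0491  1.794  -0.0161  0.9608  0.3909] [0.7499 0.391  0.5779]
[array([200.898, 355.337]), array([234.2499, 262.3398])]
```

View pics/w1.png

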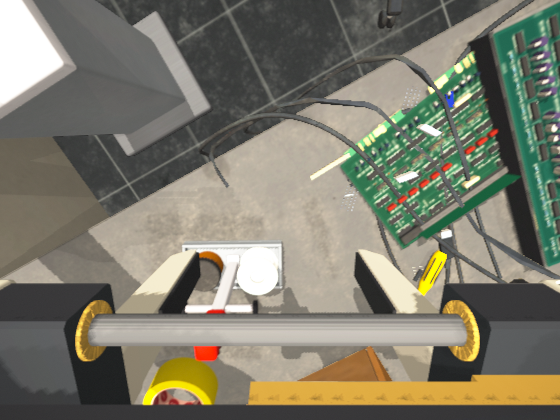

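The wrist view shows the tray squared to the gripper, with rear edge (183,244)–(282,243), pin ends near (187,309) and (258,309), and the red grip top at about (207,353).

Run:
```python
from h import *
np.set_printoptions(precision=4,suppress=True)
c=load('w1')
im=cv2.cvtColor(c['image'],cv2.COLOR_RGB2HSV)
k=cv2.inRange(im,(0,170,60),(6,255,255))|cv2.inRange(im,(174,170,60),(180,255,255));k[:300]=0;k[365:]=0;k[:,:185]=0;k[:,240:]=0
ys,xs=np.nonzero(k)
for r in range(ys.min(),ys.max()+1): 
    q=xs[ys==r]; 
    if len(q): print(r,q.min(),q.max(),end=' ; ')
b=load('t0')
print('\ngriptop x-center', onz(c,207,348,.183), tri((c,207,349),(b,208.94,261.71)))
p=[onz(c,u,v,.115) for u,v in[(187,309),(258,309)]];print('pin',p,(p[0]+p[1])/2)
q=[onz(c,u,v,.016) for u,v in[(183,244),(282,243)]];print('rear edge',q,(q[0]+q[1])/2,np.linalg.norm(q[0]-q[1]),np.degrees(np.arctan2(*(q[1]-q[0])[[1,0]])))
```

```text
310 211 223 ; 311 208 223 ; 312 207 224 ; 346 194 216 ; 347 194 219 ; 348 194 218 ; 349 194 218 ; 350 195 218 ; 351 195 218 ; 352 195 218 ; 353 195 218 ; 354 195 217 ; 355 195 217 ; 356 195 216 ; 357 195 216 ; 358 196 215 ; 359 198 215 ; 360 201 213 ; 
griptop x-center [0.466  0.2147 0.183 ] (array([0.4705, 0.2088, 0.1754]), [np.float64(0.0010731320677340099), np.float64(0.001073132067734034)])
pin [array([0.4545, 0.1785, 0.115 ]), array([0.4903, 0.2461, 0.115 ])] [0.4724 0.2123 0.115 ]
rear edge [array([0.4084, 0.1679, 0.016 ]), array([0.4702, 0.2875, 0.016 ])] [0.4393 0.2277 0.016 ] 0.13458017323389557 62.65736965011332
```

```bash
python3 -m pendant '{"fingers":[-1,-1,-1,-1,-1,-1,-1,-1],"xyz":[[2.2,-3.5,0],[2.2,-3.5,0],[2.2,-3.5,0],[0,0,-1],[0,0,0],[0,0,0],[0,0,0],[0,0,0]],"roll":[0,0,0,0.01,0,0,0,0]}'
```

```text
clock: 1.8
eef_pos: [0.4649, 0.2212, 0.2399]
eef_rot: [[-0.895, 0.446, 0.0], [0.446, 0.895, 0.001], [0.0, 0.001, -1.0]]
ft_force: [-0.0, -0.7, -0.3]
gripper_width: 0.093
grasp_force: 0.0
```

```bash
python3 -m pendant '{"fingers":[-1,-1,-1,-1,-1,-1,-1,-1],"xyz":[[0.5,-1,0],[0,0,0],[0,0,-2],[0,0,-2],[0,0,-2],[0,0,-2],[0,0,0],[0,0,0]],"roll":[-0.01,0,0,0,0,0,0,0]}'; python3 -m pendant '{"fingers":[1,1,1,1,1,1,1,1],"xyz":[[0,0,0],[0,0,0],[0,0,0],[0,0,0],[0,0,0],[0,0,0],[0,0,0],[0,0,0]],"roll":[0,0,0,0,0,0,0,0]}' 25
```

```text
clock: 2.6
eef_pos: [0.4708, 0.2095, 0.1599]
eef_rot: [[-0.889, 0.458, -0.0], [0.458, 0.889, -0.0], [-0.0, -0.0, -1.0]]
ft_force: [-0.4, -0.8, 0.3]
gripper_width: 0.0933
grasp_force: 0.0
clock: 3.4
eef_pos: [0.4705, 0.2096, 0.1596]
eef_rot: [[-0.889, 0.458, -0.0], [0.458, 0.889, -0.0], [0.0, -0.0, -1.0]]
ft_force: [0.3, 0.0, -0.3]
gripper_width: 0.0335
grasp_force: 0.0
```

```bash
python3 -m pendant '{"fingers":[1,1,1,1,1,1,1,1],"xyz":[[0,0,0],[0,0,0],[0,0,0],[0,0,0],[0,0,0],[0,0,0.4],[0,0,0.6],[0,0,1]],"roll":[0,0,0,0,0,0,0,0]}' 35;  python3 -m pendant '{"fingers":[1,1,1,1,1,1,1,1],"xyz":[[0,0,1.5],[0,0,2],[0,0,2],[0,0,1.5],[0,0,1],[0,0,0],[0,0,0],[0,0,0]],"roll":[0,0,0,0,0,0,0,0]}'
python3 - <<'E'
from h import *
np.set_printoptions(precision=4,suppress=True)
s=env.state();print(s['clock'],s['eef_pos'],s['eef_rot'],s['ft_force'],s['torque'],s['qpos'])
c=shot('wrist','w2');shot('scene','s2')
E
```

```text
clock: 4.2
eef_pos: [0.4692, 0.2089, 0.1791]
eef_rot: [[-0.889, 0.458, -0.004], [0.458, 0.889, -0.002], [0.002, -0.003, -1.0]]
ft_force: [-0.2, 1.4, -5.3]
gripper_width: 0.0196
grasp_force: 35.0
clock: 5.0
eef_pos: [0.4697, 0.2092, 0.2586]
eef_rot: [[-0.889, 0.458, -0.002], [0.458, 0.889, -0.001], [0.002, -0.002, -1.0]]
ft_force: [0.7, -0.3, -6.4]
gripper_width: 0.0201
grasp_force: 35.0
5.0 [0.4697 0.2092 0.2586] [[-0.889   0.458  -0.0025]
 [ 0.458   0.889  -0.0013]
 [ 0.0016 -0.0023 -1.    ]] [ 0.75   -0.2694 -6.4488] [-0.0085  0.0223  0.0138] [-0.5121  0.3813  0.0714  1.7782 -0.0318  0.986   0.6669]
```

View pics/w2.png

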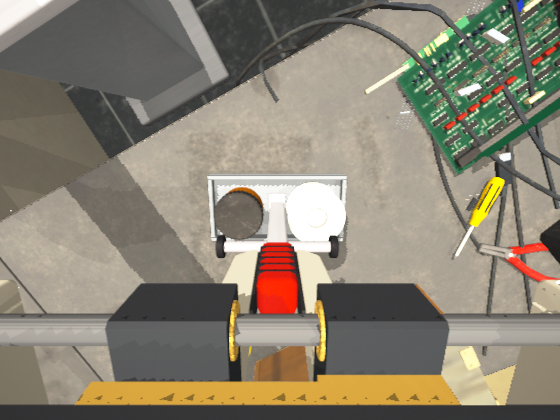

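The caddy is held squarely: pin collars at (222,246) and (334,246), grip centred at 277, weight about 6.4 N. Next I move it in front of the fork, high and turned.

```bash
python3 -m pendant '{"fingers":[1,1,1,1,1,1,1,1],"xyz":[[-0.5,-0.5,1],[-1,-1.5,1],[-1,-3,1],[-1,-3,1],[-0.5,-3,1],[0,-3,1],[0,-3,1],[0,-3,0.3]],"roll":[0.02,0.05,0.08,0.08,0.08,0.08,0.07,0.007]}'; python3 -m pendant '{"fingers":[1,1,1,1,1,1,1,1],"xyz":[[0,-3,0],[0,-3,0],[0,-3,0],[0,-2.5,0],[0,-1.5,0],[0,-0.6,0],[0,0,0],[0,0,0]],"roll":[0,0,0,0,0,0,0,0]}';  python3 -m pendant '{"fingers":[1,1,1,1,1,1,1,1],"xyz":[[0,0,0],[0,0,0],[0,0,0],[0,0,0],[0,0,0],[0,0,0],[0,0,0],[0,0,0]],"roll":[0,0,0,0,0,0,0,0]}'
python3 - <<'E'
from h import *
np.set_printoptions(precision=4,suppress=True)
s=env.state();print(s['clock'],s['qpos'],s['torque'])
c=shot('wrist','w3');a=shot('scene','s3');b=shot('top','t3')
x=cv2.resize(a['image'][165:260,235:375],None,fx=5,fy=5,interpolation=3)[:,:,::-1]
y=cv2.resize(b['image'][130:290,270:390],None,fx=3.75,fy=3.75,interpolation=3)[:,:,::-1]
cv2.imwrite('pics/z3.png',x);cv2.imwrite('pics/z4.png',y)
E
```

```text
clock: 5.9
eef_pos: [0.4304, 0.008, 0.3344]
eef_rot: [[-1.0, 0.007, 0.003], [0.007, 1.0, 0.0], [-0.003, 0.0, -1.0]]
ft_force: [1.3, 0.4, -6.3]
gripper_width: 0.0198
grasp_force: 35.0
clock: 6.7
eef_pos: [0.4304, -0.125, 0.3327]
eef_rot: [[-1.0, 0.007, -0.0], [0.007, 1.0, 0.001], [0.0, 0.001, -1.0]]
ft_force: [0.0, -0.5, -7.0]
gripper_width: 0.02
grasp_force: 35.0
clock: 7.5
eef_pos: [0.4305, -0.1264, 0.3326]
eef_rot: [[-1.0, 0.009, -0.0], [0.009, 1.0, -0.0], [0.0, -0.0, -1.0]]
ft_force: [-0.3, 0.4, -6.6]
gripper_width: 0.0198
grasp_force: 35.0
7.5 [ 0.086   0.2058  0.1872  1.8141 -0.042   1.1255  1.8495] [ 0.0437 -0.0662 -0.0016]
```

View pics/z3.png

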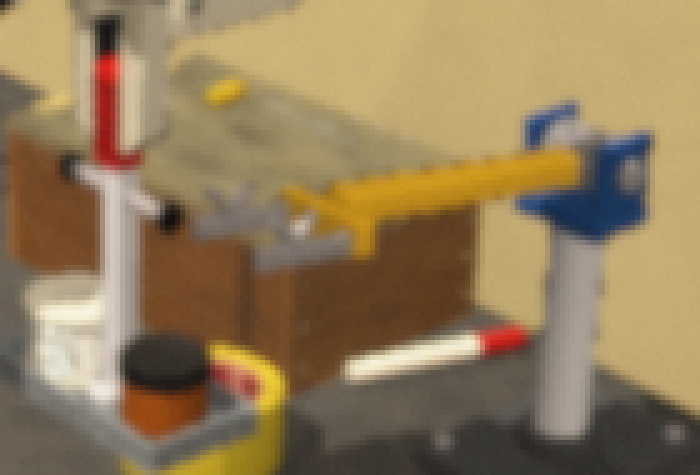

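View pics/z4.png

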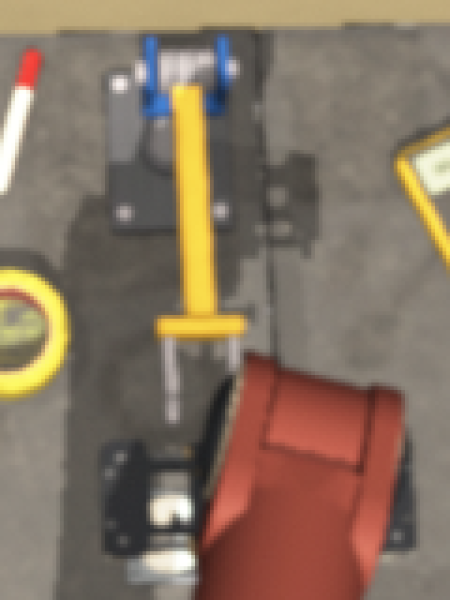

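The scene zoom shows the pin collars at (71,167) and (168,215), with the near tine end at (256,258). The top zoom shows the tines at x≈171 and 235 and the plate at 157–246. I'll check the calibration residual at the pin.

Run:
```python
from h import *
np.set_printoptions(precision=4,suppress=True)
a=load('s3');b=load('t3')
Z=lambda x,y:np.array([235+x/5-.4,165+y/5-.4]); T=lambda x,y:np.array([270+x/3.75-.37,130+y/3.75-.37])
P=np.array([.4305,-.1264,.288])
for s,m in((1,(71,167)),(-1,(168,215))): print('collar res',Z(*m)-proj(a,P+[-s*.009*.0385,s*.0385,0]))
print('top: grip?',proj(b,P+[0,0,.07]))
seat=np.array([.531,-.1158,.245])
for s in(1,-1):
  for d,h in((-.022,0),(0,0),(-.0125,.007),(.0125,.007)):
    q=seat+[d*.989-h*.146*-1, s*.024, -d*.146+h*.989]
    u=proj(a,q); print(s,d,'scene zoom',(u-[234.6,164.6])*5,'top zoom',(proj(b,q)-[269.63,129.63])*3.75)
for z in(.235,.25): print([onz(b,*T(x,y),z) for x,y in((171,420),(235,365),(157,327),(246,327),(188,95),(201,310))])
```

```text
collar res [ 0.42   -0.1641]
collar res [-0.2963 -0.8822]
top: grip? [334.2192 265.6755]
1 -0.022 scene zoom [195.0292 202.5325] top zoom [172.4886 418.3285]
1 0 scene zoom [226.5839 197.4486] top zoom [170.9484 389.396 ]
1 -0.0125 scene zoom [210.4942 187.7275] top zoom [172.4107 402.8002]
1 0.0125 scene zoom [245.9922 182.1656] top zoom [170.6583 369.9812]
-1 -0.022 scene zoom [256.2733 233.7042] top zoom [238.9742 416.6398]
-1 0 scene zoom [287.953  228.1243] top zoom [237.0131 387.7175]
-1 -0.0125 scene zoom [271.9608 218.4071] top zoom [239.0621 401.107 ]
-1 0.0125 scene zoom [307.5877 212.2964] top zoom [236.8294 368.2998]
[array([ 0.5101, -0.0916,  0.235 ]), array([ 0.5497, -0.1403,  0.235 ]), array([ 0.5797, -0.0842,  0.235 ]), array([ 0.578 , -0.1498,  0.235 ]), array([ 0.7596, -0.1149,  0.235 ]), array([ 0.5917, -0.1172,  0.235 ])]
[array([ 0.5078, -0.0905,  0.25  ]), array([ 0.5469, -0.1386,  0.25  ]), array([ 0.5765, -0.0832,  0.25  ]), array([ 0.5748, -0.148 ,  0.25  ]), array([ 0.7542, -0.1135,  0.25  ]), array([ 0.5884, -0.1158,  0.25  ])]
```

```bash
python3 -m pendant '{"fingers":[1,1,1,1,1,1,1,1],"xyz":[[0,0.5,-0.5],[0,0.6,-1],[0,0,-0.5],[1,0,0],[1.5,0,0],[1.5,0,0],[1,0,0],[0,0,0]],"roll":[0,0,0,0,0,0,0,0]}'; python3 -m pendant '{"fingers":[1,1,1,1,1,1,1,1],"xyz":[[1,0,0],[1,0,0],[1,0,0],[1,0,0],[0.7,0,0],[0.3,0,0],[0,0,0],[0,0,0]],"roll":[0,0,0,0,0,0,0,0]}'
python3 - <<'E'
from h import *
a=shot('scene','s4')
x=cv2.resize(a['image'][165:260,235:375],None,fx=5,fy=5,interpolation=3)[:,:,::-1]
cv2.imwrite('pics/z5.png',x)
E
```

```text
clock: 8.45
eef_pos: [0.4825, -0.1152, 0.3124]
eef_rot: [[-1.0, 0.008, 0.001], [0.008, 1.0, -0.0], [-0.001, -0.0, -1.0]]
ft_force: [-0.3, 0.1, -5.4]
gripper_width: 0.0202
grasp_force: 35.0
clock: 9.25
eef_pos: [0.5301, -0.1155, 0.3125]
eef_rot: [[-1.0, 0.009, -0.001], [0.009, 1.0, -0.0], [0.001, -0.0, -1.0]]
ft_force: [-0.2, 0.7, -5.1]
gripper_width: 0.0199
grasp_force: 35.0
```

View pics/z5.png

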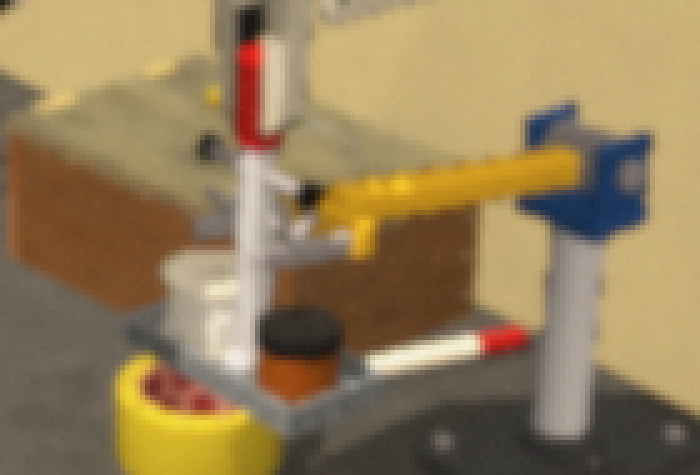

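The column stands between the tines, with the pin collars at (212,148) and (312,192), above the notches. I lower it slowly.

```bash
python3 -m pendant '{"fingers":[1,1,1,1,1,1,1,1],"xyz":[[0,0,0],[0,0,-0.2],[0,0,-0.2],[0,0,-0.2],[0,0,-0.2],[0,0,-0.2],[0,0,-0.2],[0,0,-0.2]],"roll":[0,0,0,0,0,0,0,0]}'; python3 -m pendant '{"fingers":[1,1,1,1,1,1,1,1],"xyz":[[0,0,-0.1],[0,0,-0.1],[0,0,-0.1],[0,0,-0.1],[0,0,-0.1],[0,0,-0.1],[0,0,0],[0,0,0]],"roll":[0,0,0,0,0,0,0,0]}'
```

```text
clock: 10.1
eef_pos: [0.5305, -0.1154, 0.2985]
eef_rot: [[-1.0, 0.009, -0.0], [0.009, 1.0, -0.0], [0.0, -0.0, -1.0]]
ft_force: [0.5, 0.3, -6.6]
gripper_width: 0.0199
grasp_force: 35.0
clock: 10.9
eef_pos: [0.5305, -0.1154, 0.2926]
eef_rot: [[-1.0, 0.009, -0.0], [0.009, 1.0, -0.0], [0.0, -0.0, -1.0]]
ft_force: [0.7, -1.2, -6.5]
gripper_width: 0.0196
grasp_force: 35.0
```

```bash
for i in 1 2; do python3 -m pendant '{"fingers":[1,1,1,1,1,1,1,1],"xyz":[[0,0,-0.1],[0,0,-0.1],[0,0,-0.1],[0,0,-0.1],[0,0,-0.1],[0,0,0],[0,0,0],[0,0,0]],"roll":[0,0,0,0,0,0,0,0]}' | grep -E 'pos|ft_f'; done; python3 -m pendant '{"fingers":[1,1,1,1,1,1,1,1],"xyz":[[0,0,-0.1],[0,0,-0.1],[0,0,-0.1],[0,0,-0.1],[0,0,-0.1],[0,0,0],[0,0,0],[0,0,0]],"roll":[0,0,0,0,0,0,0,0]}'
python3 - <<'E'
from h import *
f=[]
for i in range(6):
    a=shot('scene','s5');f.append(env.state()['ft_force'])
print(np.mean(f,0),np.std(f,0))
x=cv2.resize(a['image'][165:260,235:375],None,fx=5,fy=5,interpolation=3)[:,:,::-1]
cv2.imwrite('pics/z6.png',x)
E
```

```text
eef_pos: [0.5312, -0.1155, 0.288]
ft_force: [2.9, 0.8, -3.2]
eef_pos: [0.5307, -0.1155, 0.2827]
ft_force: [3.4, -0.8, -2.4]
clock: 13.3
eef_pos: [0.5303, -0.1155, 0.2776]
eef_rot: [[-1.0, 0.009, -0.001], [0.009, 1.0, -0.0], [0.001, -0.0, -1.0]]
ft_force: [2.3, -1.2, -2.1]
gripper_width: 0.02
grasp_force: 35.0
[ 1.52488813 -0.9486682  -2.64557621] [0.4456066  0.5729846  0.43102069]
```

View pics/z6.png

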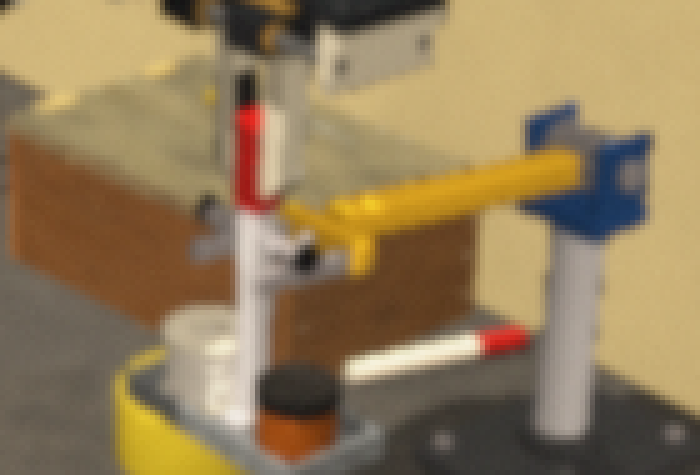

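The pin lies in the notches (near collar at (302,257)) and the arm has sunk. The remaining load in the hand is about 2.5 N, so I keep lowering slowly.

```bash
python3 -m pendant '{"fingers":[1,1,1,1,1,1,1,1],"xyz":[[0.05,0,-0.1],[0.05,0,-0.1],[0,0,-0.15],[0,0,-0.15],[0,0,-0.15],[0,0,-0.15],[0,0,-0.1],[0,0,-0.1]],"roll":[0,0,0,0,0,0,0,0]}'|grep -E 'pos|ft_f'
python3 -m pendant '{"fingers":[1,1,1,1,1,1,1,1],"xyz":[[0,0,-0.1],[0,0,-0.1],[0,0,-0.1],[0,0,-0.1],[0,0,-0.05],[0,0,0],[0,0,0],[0,0,0]],"roll":[0,0,0,0,0,0,0,0]}'
python3 - <<'E'
from h import *
f=[];t=[]
for i in range(12):
    a=shot('scene','s6');s=env.state();f.append(s['ft_force']);t.append(s['torque'])
print(np.mean(f,0),np.std(f,0),np.mean(t,0))
E
```

```text
eef_pos: [0.5301, -0.1155, 0.2671]
ft_force: [-5.3, -2.1, -0.6]
clock: 15.2
eef_pos: [0.5299, -0.1155, 0.2626]
eef_rot: [[-1.0, 0.009, -0.004], [0.009, 1.0, 0.0], [0.004, 0.0, -1.0]]
ft_force: [-5.1, -1.6, -1.2]
gripper_width: 0.02
grasp_force: 35.0
[-5.30748982 -1.12456771 -1.08537679] [0.33235653 0.64392088 0.50072627] [-0.29382422  1.39639071  0.0920106 ]
```

```bash
python3 -m pendant '{"fingers":[1,1,1,1,1,1,1,1],"xyz":[[-0.05,0,0],[-0.05,0,0],[-0.05,0,0],[-0.05,0,0],[0,0,0],[0,0,0],[0,0,0],[0,0,0]],"roll":[0,0,0,0,0,0,0,0]}'|grep -E 'pos|ft_f'
python3 - <<'E'
from h import *
f=[];t=[]
for i in range(10):
    a=shot('scene','s7');s=env.state();f.append(s['ft_force']);t.append(s['torque'])
print(np.mean(f,0),np.std(f,0),np.mean(t,0),s['eef_pos'])
E
```

```text
eef_pos: [0.5296, -0.1154, 0.2632]
ft_force: [-3.0, -1.6, -0.6]
[-3.59911343 -2.09032627 -0.77342662] [0.46132764 0.75639043 0.51647927] [-0.36370792  0.92961528  0.07283857] [ 0.52966174 -0.11541297  0.26318444]
```

```bash
python3 -m pendant '{"fingers":[1,1,1,1,1,1,1,1],"xyz":[[-0.05,0,0],[-0.05,0,0],[-0.05,-0.05,0],[-0.05,-0.05,0],[-0.05,0,0],[0,0,0],[0,0,0],[0,0,0]],"roll":[0,0,0,0,0,0,0,0]}'|grep -E 'pos|ft_f'
python3 - <<'E'
from h import *
f=[];t=[]
for i in range(10):
    a=shot('scene','s8');s=env.state();f.append(s['ft_force']);t.append(s['torque'])
print(np.mean(f,0),np.std(f,0),np.mean(t,0),s['eef_pos'],s['eef_rot'][:,2])
E
```

```text
eef_pos: [0.529, -0.1156, 0.2638]
ft_force: [4.6, 2.3, -0.7]
[ 5.45562711  1.39997102 -1.41096529] [0.46219962 0.58638557 0.60021739] [ 0.33585347 -1.38971824  0.11432863] [ 0.52894626 -0.11553831  0.2637063 ] [ 4.51443644e-03  5.44895439e-04 -9.99989661e-01]
```

```bash
python3 -m pendant '{"fingers":[1,1,1,1,1,1,1,1],"xyz":[[0.05,0,0],[0.05,0.04,0],[0.03,0,0],[0,0,-0.1],[0,0,-0.1],[0,0,-0.1],[0,0,0],[0,0,0]],"roll":[0,0,0,0,0,0,0,0]}'|grep -E 'pos|ft_f'
python3 - <<'E'
from h import *
f=[];t=[]
for i in range(10):
    a=shot('scene','s9');s=env.state();f.append(s['ft_force']);t.append(s['torque'])
print(s['clock'],np.mean(f,0),np.std(f,0),np.mean(t,0),s['eef_pos'],s['eef_rot'][:,2])
E
```

```text
eef_pos: [0.529, -0.1156, 0.2603]
ft_force: [5.2, 2.1, -1.5]
19.7 [ 5.14315353  1.59772897 -0.92221323] [0.44075233 0.4474976  0.42537166] [ 0.46101321 -1.35860168  0.16040263] [ 0.52898142 -0.11556905  0.26032569] [ 1.52398441e-03  4.30947646e-04 -9.99998746e-01]
```

```bash
for i in 1 2; do python3 -m pendant '{"fingers":[1,1,1,1,1,1,1,1],"xyz":[[0.05,-0.03,0],[0,0,0],[0,0,0],[0,0,0],[0,0,0],[0,0,0],[0,0,0],[0,0,0]],"roll":[0,0,0,0,0,0,0,0]}'|grep -E 'pos|ft_f'
python3 - <<'E'
from h import *
f=[];t=[]
for i in range(5):
    a=env.read_camera('scene');s=env.state();f.append(s['ft_force']);t.append(s['torque'])
print(s['clock'],np.mean(f,0),np.mean(t,0),s['eef_pos'],s['eef_rot'][:,2])
E
done
```

```text
eef_pos: [0.5291, -0.1156, 0.2602]
ft_force: [4.0, 1.8, -0.9]
20.75 [ 4.67160369  2.24542842 -0.90741836] [ 0.60134844 -1.24277553  0.13777118] [ 0.52907025 -0.11560387  0.26015492] [ 4.07134203e-04  8.86051590e-04 -9.99999525e-01]
eef_pos: [0.5291, -0.1157, 0.2599]
ft_force: [4.1, 3.3, -1.3]
21.8 [ 4.12547457  2.8523468  -0.91670023] [ 0.84215008 -1.04045044  0.13215321] [ 0.52913634 -0.11565679  0.25998677] [-7.57209415e-04  1.37825874e-03 -9.99998764e-01]
```

```bash
for i in 1 2; do python3 -m pendant '{"fingers":[1,1,1,1,1,1,1,1],"xyz":[[0.05,0.05,0],[0.05,0,0],[0,0,0],[0,0,0],[0,0,0],[0,0,0],[0,0,0],[0,0,0]],"roll":[0,0,0,0,0,0,0,0]}'|grep -E 'pos|ft_f'
python3 - <<'E'
from h import *
f=[];t=[]
for i in range(5):
    a=env.read_camera('scene');s=env.state();f.append(s['ft_force']);t.append(s['torque'])
print(s['clock'],np.mean(f,0),np.mean(t,0),s['eef_pos'],s['eef_rot'][:,2])
E
done
```

```text
eef_pos: [0.5294, -0.1157, 0.2598]
ft_force: [-0.3, 4.4, -0.7]
22.85 [-1.31854549  4.3996745  -0.95272788] [1.22658676 0.29121896 0.14850575] [ 0.52944079 -0.11571349  0.25978986] [-2.39121632e-03  7.46538136e-04 -9.99996862e-01]
eef_pos: [0.5296, -0.1157, 0.2595]
ft_force: [-4.3, 4.5, -0.3]
23.9 [-3.54743045  4.08061672 -0.95261923] [1.17486775 0.89905878 0.12142192] [ 0.52958204 -0.11565567  0.25949208] [-4.52435481e-03  3.01909636e-04 -9.99989719e-01]
```

```bash
python3 -m pendant '{"fingers":[1,1,1,1,1,1,1,1],"xyz":[[-0.05,0.05,-0.1],[-0.03,0.05,-0.1],[0,0.05,-0.1],[0,0,-0.1],[0,0,-0.1],[0,0,-0.1],[0,0,-0.1],[0,0,-0.1]],"roll":[0,0,0,0,0,0,0,0]}'|grep -E 'pos|ft_f'
python3 - <<'E'
from h import *
f=[];t=[]
for i in range(10):
    a=shot('scene','s10');s=env.state();f.append(s['ft_force']);t.append(s['torque'])
print(s['clock'],np.mean(f,0),np.mean(t,0),s['eef_pos'],s['eef_rot'][:,2])
E
```

```text
eef_pos: [0.5295, -0.1154, 0.2518]
ft_force: [-4.4, -0.1, -0.2]
25.2 [-4.97923029 -0.05116142 -0.35615034] [0.17549036 1.36740438 0.1346743 ] [ 0.52950595 -0.11542401  0.25187213] [-0.00227862 -0.00164159 -0.99999606]
```

```bash
python3 -m pendant '{"fingers":[1,1,1,1,1,1,1,1],"xyz":[[-0.05,0,-0.05],[-0.05,0,-0.05],[-0.03,0,-0.1],[0,0,-0.1],[0,0,-0.1],[0,0,0],[0,0,0],[0,0,0]],"roll":[0,0,0,0,0,0,0,0]}'|grep -E 'pos|ft_f'
python3 - <<'E'
from h import *
f=[];t=[]
for i in range(16):
    a=shot('scene','s11');s=env.state();f.append(s['ft_force']);t.append(s['torque'])
print(s['clock'],np.mean(f,0),np.mean(t,0),s['eef_pos'],s['eef_rot'][:,2])
E
```

```text
eef_pos: [0.5294, -0.1152, 0.2483]
ft_force: [-3.5, -3.7, -0.3]
26.8 [-3.96982799 -3.23760405  0.01668591] [-0.69745526  1.06836213  0.08486262] [ 0.52935689 -0.11522228  0.24830361] [ 5.92771162e-04 -1.79499944e-03 -9.99998213e-01]
```

```bash
python3 -m pendant '{"fingers":[1,1,1,1,1,1,1,1],"xyz":[[-0.05,-0.05,0],[-0.05,-0.05,0],[0,0,0],[0,0,0],[0,0,0],[0,0,0],[0,0,0],[0,0,0]],"roll":[0,0,0,0,0,0,0,0]}'|grep -E 'pos|ft_f'
python3 - <<'E'
from h import *
f=[];t=[]
for i in range(10):
    a=shot('scene','s12');s=env.state();f.append(s['ft_force']);t.append(s['torque'])
print(s['clock'],np.mean(f,0),np.mean(t,0),s['eef_pos'],s['eef_rot'][:,2])
E
```

```text
eef_pos: [0.5291, -0.1153, 0.2484]
ft_force: [-0.5, -2.9, 1.0]
28.1 [ 7.00806189e-01 -3.42130031e+00 -2.35936679e-03] [-0.79726473 -0.27415394  0.08692952] [ 0.52896967 -0.11520716  0.24844539] [ 1.90970798e-03 -4.90048131e-04 -9.99998056e-01]
```

```bash
python3 -m pendant '{"fingers":[1,1,1,1,1,1,1,1],"xyz":[[0,-0.05,0],[0,0,0],[0,0,0],[0,0,0],[0,0,0],[0,0,0],[0,0,0],[0,0,0]],"roll":[0,0,0,0,0,0,0,0]}' 4
python3 - <<'E'
from h import *
f=[];t=[]
for i in range(10):
    a=shot('scene','s13');s=env.state();f.append(s['ft_force']);t.append(s['torque'])
print(s['clock'],np.mean(f,0),np.mean(t,0),s['eef_pos'],s['grasp_force'])
E
```

```text
clock: 28.9
eef_pos: [0.5282, -0.115, 0.2481]
eef_rot: [[-1.0, 0.008, -0.0], [0.008, 1.0, 0.001], [0.0, 0.001, -1.0]]
ft_force: [2.9, -0.1, 0.2]
gripper_width: 0.0198
grasp_force: 4.0
29.4 [2.26327236 0.59850237 0.20402896] [ 0.10164618 -0.5416396   0.06422444] [ 0.52811671 -0.11505527  0.24803276] 4.0041833370924
```

```bash
python3 -m pendant '{"fingers":[0.5,0.45,0.4,0.35,0.3,0.2,0.1,0],"xyz":[[0.05,0,0],[0,0,0],[0,0,0],[0,0,0],[0,0,0],[0,0,0],[0,0,0],[0,0,0]],"roll":[0,0,0,0,0,0,0,0]}'
python3 - <<'E'
from h import *
r=[]
for i in range(12):
    a=env.read_camera('scene'); im=cv2.cvtColor(a['image'],cv2.COLOR_RGB2HSV)[165:240,270:375]
    k=cv2.inRange(im,(18,150,120),(32,255,255));ys,xs=np.nonzero(k);r.append((round(ys.mean(),2),len(ys)))
print(r); shot('scene','s14')
cv2.imwrite('pics/z7.png',cv2.resize(a['image'][165:275,235:375],None,fx=5,fy=5,interpolation=3)[:,:,::-1]); s=env.state();print(s['ft_force'],s['eef_pos'],s['gripper_width'])
E
```

```text
clock: 30.2
eef_pos: [0.5287, -0.1156, 0.2481]
eef_rot: [[-1.0, 0.009, -0.0], [0.009, 1.0, -0.0], [0.0, -0.0, -1.0]]
ft_force: [-0.4, -0.5, -0.9]
gripper_width: 0.0448
grasp_force: 0.0
[(np.float64(44.12), 637), (np.float64(44.12), 635), (np.float64(44.25), 636), (np.float64(44.18), 639), (np.float64(44.11), 635), (np.float64(44.2), 636), (np.float64(44.05), 638), (np.float64(44.17), 636), (np.float64(44.18), 636), (np.float64(44.12), 635), (np.float64(44.18), 637), (np.float64(44.21), 636)]
[-0.46577661 -0.04760352  0.2283481 ] [ 0.52872613 -0.11559941  0.24812843] 0.046523821790542
```

View pics/z7.png

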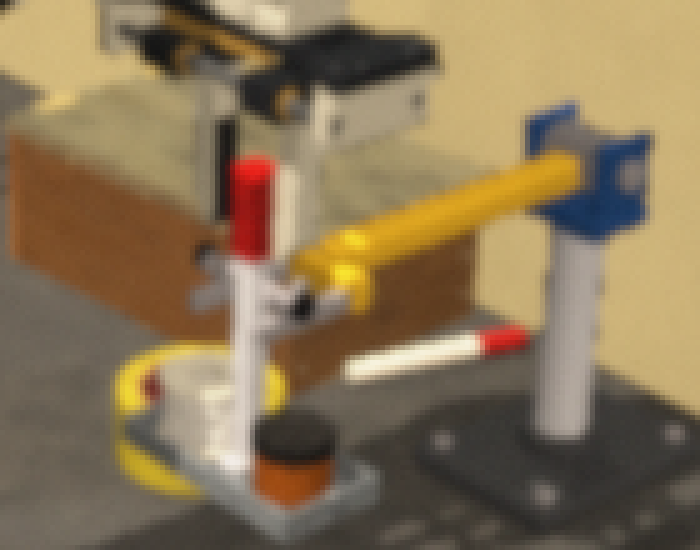

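The caddy hangs upright and still in the fork (grip at (252,205), collar at (303,302)), with the fingers clear. I retreat straight up.

```bash
python3 -m pendant '{"fingers":[-0.3,-0.5,-0.6,-0.6,-0.6,-0.6,-0.6,-0.6],"xyz":[[0,0,0],[0,0,0],[0,0,0.5],[0,0,1.5],[0,0,2],[0,0,2],[0,0,1],[0,0,0]],"roll":[0,0,0,0,0,0,0,0]}'; python3 -m pendant '{"fingers":[-0.6,-0.6,-0.6,-0.6,-0.6,-0.6,-0.6,-0.6],"xyz":[[0,0,1],[0,0,0],[0,0,0],[0,0,0],[0,0,0],[0,0,0],[0,0,0],[0,0,0]],"roll":[0,0,0,0,0,0,0,0]}' | grep -E 'pos|ft'
python3 - <<'E'
from h import *
r=[]
for i in range(12):
    a=env.read_camera('scene'); im=cv2.cvtColor(a['image'],cv2.COLOR_RGB2HSV)
    k=cv2.inRange(im[165:240,270:375],(18,150,120),(32,255,255));ys,xs=np.nonzero(k)
    q=im[185:225,270:300];k2=cv2.inRange(q,(0,170,90),(6,255,255))|cv2.inRange(q,(174,170,90),(180,255,255));y2,x2=np.nonzero(k2)
    r.append((round(float(ys.mean()),2),round(float(x2.mean()),2),round(float(y2.mean()),2)))
print(r,env.state()['clock']);
E
```

```text
clock: 31.65
eef_pos: [0.5295, -0.1158, 0.3197]
eef_rot: [[-1.0, 0.009, 0.003], [0.009, 1.0, -0.001], [-0.003, -0.001, -1.0]]
ft_force: [0.6, 0.2, -0.0]
gripper_width: 0.0742
grasp_force: 0.0
eef_pos: [0.5287, -0.1156, 0.3281]
ft_force: [0.6, 1.0, -0.4]
[(44.3, 15.3, 21.28), (44.3, 15.3, 21.34), (44.3, 15.3, 21.34), (44.33, 15.28, 21.22), (44.34, 15.27, 21.34), (44.39, 15.28, 21.28), (44.31, 15.3, 21.34), (44.35, 15.28, 21.28), (44.26, 15.28, 21.28), (44.31, 15.3, 21.34), (44.31, 15.25, 21.18), (44.33, 15.3, 21.28)] 33.05
```

All still and clear; I hand the job in.

```bash
python3 -c "
from station import env
print(env.job_done())"
```

```text
the job is handed in; nothing more can be done
None
```

The caddy hangs by its cross pin in the fork, upright and still in the last scene-camera images with the gripper open and raised clear; I handed the job in at about 33 s, and the hand-in returned no verdict.

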